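# Bring the seven-day wheel up to date

### The arm

A 6-joint arm with a two-finger parallel gripper is mounted at the origin on a cart in front of the work surface, level with it; the furniture and walls round the work are solid. World frame = base frame: x ahead of the robot, y to its left, z up, the work surface at z = 0. Lengths are in m, angles in degrees, forces in N, time in s.
With the tool pointing down it reaches from about 0.3 to 0.75 m from the base axis. Payload 8.5 kg.
Tool frame: the origin (TCP) lies midway between the tips of the shut fingers; the grasp point (between the pads) lies 19 mm behind it (env.tcp_to_grasp is the z of the grasp point in the tool frame, in m); z points along the fingers, y is the line along which they close (so a half turn about z gives the same grasp; the last joint's range is limited). The gripper opens to 85 mm and grips with 20 to 120 N. Pads are 22 mm wide; open, the fingers measure 114 mm over their backs; the gripper's body (76 mm by 85 mm) begins 54 mm behind the grasp point. The pads swing forward as they close: fully open they stand 13 mm farther back than shut.
Start: joints at [-76.335, 21.807, 74.336, -0, 83.858, -12.336], TCP at [0.241, -0.494, 0.231] pointing down, gripper open.
Joint ranges: [-178.18, 178.18], [-50.72, 133.34], [12.68, 142.11], [-81.47, 261.47], [9.98, 163.14], [-165.26, 165.26]. Speed limits (degrees/s): [136.94, 136.94, 180, 180, 180, 180].

### API

Orientations are given as a 3x3 rotation matrix whose columns are the frame's x, y, z axes.
In Python, from rig import env, imaging, job, models gives the robot as it stands. The module is installed in compiled form; this text tells all that it offers.
- The arm moves only by the tool jog_arm, never from a script. Its argument "plan" is text: rows parted by semicolons, each of 7 numbers parted by spaces: the turn, a rotation vector about the tool's x, y, z in degrees, then the shift along the tool's x, y, z in cm, then the closure in counts, from 0 (fully open) to 255 (shut). In form: rx ry rz x y z claw; .... A call has 1 to 10 rows; each row shifts and turns the commanded pose from where the row before left it, along the tool's axes as they then stand; what a row does not reach is not made up. A row lasts 1/12 s, in which the tool goes at most 41.7 mm and 7.16 degrees, less where a joint would pass 70% of its speed; a pose out of reach is approached as far as the arm can. A call with a gripper value outside its range is refused whole. The fingers move at their own pace and stop on an object; "grip_force" is the grip in N (left out, the last holds). Time passes only in rows, so rows that do not move let the fingers close. It gives the time, the measured TCP pose, the force, the opening and the grip force at its end, in the units of the state.
- env.observe(): the state, without advancing time (a new reading comes with each control period).
- imaging.get_image(name): name is "scene" or "side" or "wrist"; returns a dict with "pixels" (480x640x3 uint8, red, green, blue), "depth" (480x640 float32, m along the optical axis (not along the pixel's ray), 0 where there is no reading), "fov_y" (degrees; the focal length in pixels is half the picture's height over the tangent of half this angle, whatever the lens; pixels are square), "cx", "cy" (the principal point, pixels), "world_from_camera" (4x4, takes a point from camera to world coordinates). Camera axes: x right, y down, z forward; pixel columns grow to the right and rows downward; lengths in m; the calibration is good to about 2 mm. The wrist camera is an equidistant fisheye: a pixel r from the principal point sees the ray r / f radians off the axis. A picture is of the moment at which its call begins.
- job.close_job(): hands the job in; it is judged then, once.
Trained networks look in the newest picture that a camera, given by its name, has taken for a name from the list of things; names that differ only in an ending like _2 or _b are one class to them, and where a whole thing is asked for, a point or a joint stands for the part that bears it (a point fixed in the world has none). Each returns a list of dicts, best first, with "confidence" (0 to 1); they miss things now and then, are a little off and sometimes report something else, mostly with a low value. They report only what shows in the picture. A call takes as long as a camera call.
- models.outline_of(camera, query): "region" (480x640 bool, what is visible of it) and "bbox" ([centre column, centre row, width, height] in pixels, round what is visible of it).
- models.tip_of(camera, query): "at" ([column, row] in pixels: a listed point, or the origin of a listed thing).
The state is a dict: "time_s": time; "q": joint angles; "qvel": joint speeds; "joint_efforts": joint torques, N m; "position": TCP position; "tool_rot": TCP orientation; "ft_force": force on the tool from outside, world axes, zero at the start; "wrist_torque": the same for the moment, N m; "grip_width": finger opening in m; "gripper_force": force on a finger pad.
Only numpy, scipy, OpenCV 4.12 (cv2) and the standard library are available. Lean on these libraries where they do the work, as an engineer would, in place of code of your own. Each camera call takes 0.05 s, during which the arm holds its last target. There are 200 camera calls.

### The job

The seven-day counter on the worktop has fallen a few days behind: with a fingertip, flick the edge of its toothed wheel clockwise (seen from above), one click at a time and taking the finger off the wheel after each click, until the tooth with the raised bar has clicked in at the fixed pointer, and do not run past it. Only push the wheel gently, do not grip it; the counter must not be lifted or shoved out of its place, and the things around it stay where they are. Finish with the hand clear.

Things in the scene. Friction and masses are not known exactly. Their poses are not given: they have to be found in the camera images.
- day_counter: Seven-day counter: a loose wooden stand, about 1.6 kg, with a white toothed wheel on an upright axle. Origin on the worktop under the axle; z up, x towards the fixed pointer, roughly away from the robot. Foot plate x -68 to 112 mm, y +-53 mm, top at 13 mm; under the wheel a turret 72 mm across and a block to the post. The pointer's post (14 x 26 mm, 70 mm high) is centred 90 mm from the axle.
- wheel_top (a point): Centre of the wheel's top face, on the axle, 61 mm above the worktop. The wheel spans heights 41 to 61 mm: a disc of 40 mm radius with seven equal teeth 51.43 degrees apart, each 12 mm wide, straight-sided, reaching 64 mm from the axle, with a rounded end. The gaps between teeth are open from above and outside; below the teeth is free air down to the foot plate.
- day_wheel (a joint): Turn of the wheel in rad, growing clockwise seen from above. At value v the barred tooth stands at angle -v (anticlockwise positive) from the counter's x axis: 0 is at the pointer. It clicks at each multiple of 0.8976 (2 pi / 7): let go, it springs to the nearest. Pushing it off a click takes about 2 N at a tooth. Starts 2, 3 or 4 clicks short (negative); can turn both ways.
- bar_tip (a point): Outer end of the raised dark steel bar on the wheel (50 mm long, 8 mm wide, top 68 mm above the worktop), 58 mm from the axle, on the middle line of the one barred tooth
- pointer_tip (a point): Inner end of the fixed steel pointer pin (9 mm thick), 70 mm from the axle, 67 mm above the worktop
- tuna_tin: Bystander, to be left alone: flat round tin, 87 mm across, 40 mm high; origin under its centre, z up
- salt_shaker: Bystander, to be left alone: glass salt shaker with a domed metal top, 44 mm across, 90 mm high; origin under its centre, z up
- mandarin: Bystander, to be left alone: mandarin, about 50 mm across, 44 mm high; origin under its centre
- spice_jar: Bystander, to be left alone: slim round glass spice jar with a dark lid, 41 mm across, 105 mm high; origin under its centre, z up
- odd_mug: Bystander, to be left alone: striped mug, 84 mm across without the handle, 95 mm high; origin under its centre, z up

How it is judged (in metres and radians):
On the way, in this order (a step that is already met when the one before it is completed fails the run):
1. the wheel has come to rest one click short of the pointer, with the finger off it (value of joint day_wheel between -1.122 and -0.6732 rad and velocity of joint day_wheel between -0.3 and 0.3 rad/s and contact force between each of the arm, the fingers and day_counter below 0.1 N), for 0.15 s.
2. the barred tooth has clicked in at the pointer (value of joint day_wheel between -0.13 and 0.13 rad), for 0.2 s.
At the end, for the whole second after the job is handed in: The wheel rests in the click at which the barred tooth is at the pointer (within 0.13 rad), having rested one click short just before with the finger off; the counter stands flat on the worktop with its pointer within 40 mm of its first place, and every bystander is within 20 mm of its own (all of step 2 and velocity of joint day_wheel between -0.1 and 0.1 rad/s and angle between day_counter's own z axis and vertical below 0.05 rad and height (world z) of day_counter below 0.008 m and distance of pointer_tip from where it was at the start of the episode below 0.04 m and distance of each of tuna_tin, salt_shaker, mandarin, spice_jar, odd_mug from where it was at the start of the episode below 0.02 m); the robot touches nothing.
It fails at once if the wheel ran past the pointer by more than half a click (value of joint day_wheel above 0.4488 rad).
It fails at once if the wheel was turned backwards, past the farthest start (value of joint day_wheel below -4.21872 rad).
It fails at once if the counter was lifted, tipped or shoved out of its place (height (world z) of day_counter above 0.012 m or angle between day_counter's own z axis and vertical above 0.15 rad or distance of pointer_tip from where it was at the start of the episode above 0.04 m).
It fails at once if the wheel or counter was squeezed or forced (over 30 N) (contact force between the fingers and day_counter above 30 N).
It fails at once if a bystander was moved (distance of any of tuna_tin, salt_shaker, mandarin, spice_jar, odd_mug from where it was at the start of the episode above 0.02 m).
It also fails if it takes over 64 s, if anything falls off the work surface, if the arm or the gripper's body presses on something with over 40 N, if the wrist force passes 120 N, or if a joint passes its speed limit or range.

## Working session

There is one attempt and no reset: what is moved stays moved. The work goes in short steps, Python scripts to look and compute and a tool call to move; the robot and the scene stay as the last step left them, time stands still between calls to the robot, and variables do not carry over. Pictures are saved under pics/ and viewed, at most 10 in all, crops included, and the job is handed in when it is done.

Besides the shell and the picture viewer there is one more tool, called after "Emit:" by a JSON object that holds its "fn" and its "kwargs", one argument or row to a line. jog_arm: Moves the arm, as the interface text tells. Its arguments: {"type":"object","properties":{"plan":{"type":"string"},"grip_force":{"type":"number"}},"required":["plan"]}

```bash
mkdir -p pics; cat > h.py <<'E'
import numpy as np, cv2
from rig import env, imaging, job, models
def px(im,u,v,z=None):
    f=240/np.tan(np.radians(im["fov_y"]/2)); T=np.array(im["world_from_camera"])
    r=np.array([(u-im["cx"])/f,(v-im["cy"])/f,1.0])
    d=T[:3,:3]@r; o=T[:3,3]
    if z is None:
        dep=im["depth"][int(round(v)),int(round(u))]; return o+d*dep
    return o+d*(z-o[2])/d[2]
E
python3 - <<'E'
from h import *
print({k:np.round(v,3).tolist() for k,v in env.observe().items()})
P=[]
for c in("scene","side"):
    im=imaging.get_image(c); P.append(im["pixels"])
    print(c,np.round(im["world_from_camera"],2).tolist())
    for n,z in(("wheel_top",.061),("bar_tip",.068),("pointer_tip",.067),("day_counter",0),("tuna_tin",0),("salt_shaker",0),("mandarin",0),("spice_jar",0),("odd_mug",0)):
        for r in models.tip_of(c,n)[:2]:
            u,v=r["at"]; print(n,round(r["confidence"],2),np.round([u,v]),np.round(px(im,u,v,z),3),)
    cv2.imwrite(f"pics/{c}0.png",im["pixels"][:,:,::-1])
E
```

```text
{'time_s': 0.0, 'q': [-76.334, 21.838, 74.386, 0.0, 83.857, -12.336], 'qvel': [0.024, -0.002, 0.012, -0.126, 0.026, 0.012], 'joint_efforts': [0.0, -44.847, -23.128, -0.0, 0.005, -0.0], 'position': [0.241, -0.494, 0.231], 'tool_rot': [[0.899, 0.438, -0.0], [0.438, -0.899, 0.001], [0.0, -0.001, -1.0]], 'ft_force': [-1.076, 0.104, 0.075], 'wrist_torque': [0.032, -0.027, -0.021], 'gripper_force': 0.0, 'grip_width': 0.085}
scene [[0.77, -0.37, 0.53, -0.22], [-0.64, -0.45, 0.62, -0.98], [0.01, -0.81, -0.58, 1.0], [0.0, 0.0, 0.0, 1.0]]
bar_tip 0.74 [317. 294.] [ 0.492 -0.169  0.068]
day_counter 0.78 [318. 292.] [ 0.553 -0.107  0.   ]
salt_shaker 0.88 [385. 310.] [ 0.639 -0.271  0.   ]
mandarin 0.4 [369. 271.] [ 0.722 -0.13   0.   ]
spice_jar 0.84 [425. 364.] [ 0.579 -0.458  0.   ]
spice_jar 0.6 [316. 291.] [ 0.549 -0.101  0.   ]
odd_mug 0.49 [424. 362.] [ 0.58  -0.452  0.   ]
side [[0.98, -0.11, 0.14, 0.45], [-0.18, -0.5, 0.85, -1.09], [-0.03, -0.86, -0.51, 0.74], [0.0, 0.0, 0.0, 1.0]]
wheel_top 0.84 [298. 273.] [ 0.539 -0.105  0.061]
bar_tip 0.87 [288. 259.] [ 0.52  -0.045  0.068]
pointer_tip 0.79 [325. 266.] [ 0.608 -0.094  0.067]
day_counter 0.84 [300. 293.] [ 0.539 -0.107  0.   ]
tuna_tin 0.84 [315. 260.] [0.601 0.037 0.   ]
tuna_tin 0.75 [304. 294.] [ 0.55  -0.112  0.   ]
salt_shaker 0.62 [350. 328.] [ 0.636 -0.264  0.   ]
mandarin 0.81 [372. 288.] [ 0.725 -0.124  0.   ]
mandarin 0.73 [338. 398.] [ 0.569 -0.458  0.   ]
spice_jar 0.97 [340. 397.] [ 0.572 -0.457  0.   ]
odd_mug 0.8 [276. 199.] [0.526 0.465 0.   ]
```

View pics/side0.png

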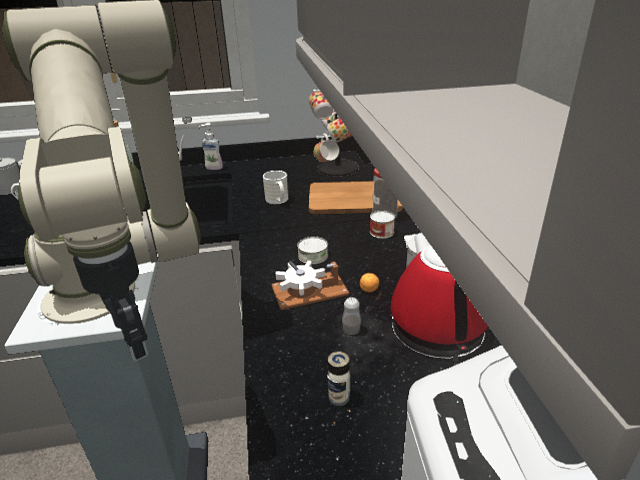

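View pics/scene0.png

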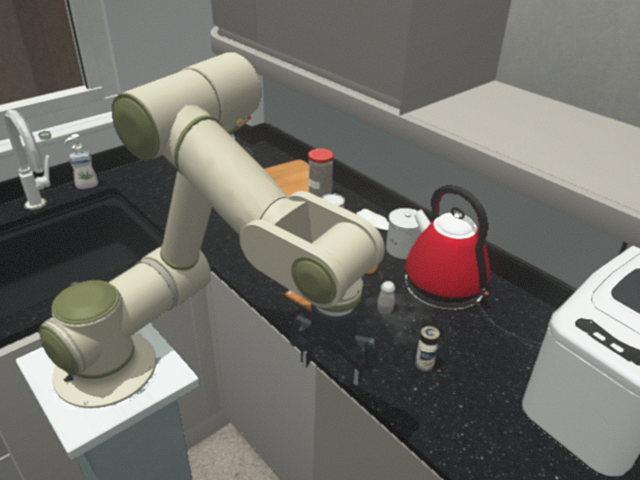

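The side view shows the counter at about (305,280), with the barred tooth at (292,266) and the pointer at (325,266). The arm hides the counter in the scene view. Axle to pointer measures 70 mm, as it should. The bar sits about 98° from the pointer, so it is 2 clicks short. I'll move closer for the wrist view.

Emit:
{"fn": "jog_arm", "kwargs": {
  "plan": "0 0 0 2.8 -2.1 0 255;0 0 0 2.8 -2.1 0 255;0 0 0 2.8 -2.1 0 255;0 0 0 2.8 -2.1 0 255;0 0 0 2.8 -2.1 0 255;0 0 0 2.8 -2.1 0 255;0 0 0 2.8 -2.1 0 255;0 0 0 2.8 -2.1 0 255;0 0 0 2.8 -2.1 0 255;0 0 0 2.8 -2.1 0 255",
  "grip_force": 20
}}

```text
time_s: 1.83
position: [0.4012, -0.1812, 0.2315]
tool_rot: [[0.899, 0.438, 0.0], [0.438, -0.899, -0.0], [0.0, 0.0, -1.0]]
ft_force: [1.0, -1.4, -0.4]
grip_width: -0.0001
gripper_force: 0.0
```

Emit:
{"fn": "jog_arm", "kwargs": {
  "plan": "0 0 -7 1 -1 0 255;0 0 -7 0 0 0 255;0 0 -7 0 0 0 255;0 0 -7 0 0 0 255;0 0 -7 0 0 0 255;0 0 -7 0 0 0 255;0 0 -7 0 0 0 255;0 0 -7 0 0 0 255;0 0 -7 0 0 0 255;0 0 -7 0 0 0 255"
}}

```text
time_s: 2.67
position: [0.4053, -0.1695, 0.2314]
tool_rot: [[-0.111, 0.994, 0.0], [0.994, 0.111, -0.0], [-0.0, 0.0, -1.0]]
ft_force: [-0.4, -0.1, 0.3]
grip_width: 0.0001
gripper_force: 0.0
```

```bash
python3 - <<'E'
from h import *
from scipy.optimize import least_squares
s=env.observe(); print(s["time_s"],s["position"],np.round(s["tool_rot"],3).tolist(),s["q"],s["grip_width"])
for c in("scene","side","wrist"):
    im=imaging.get_image(c)
    for n,z in(("wheel_top",.061),("bar_tip",.068),("pointer_tip",.067),("day_counter",0)):
        for r in models.tip_of(c,n)[:2]:
            u,v=r["at"]
            if c=="wrist":
                f=240/np.tan(np.radians(im["fov_y"]/2));T=np.array(im["world_from_camera"])
                a=np.array([u-im["cx"],v-im["cy"]]);rr=np.hypot(*a);th=rr/f
                d=T[:3,:3]@np.r_[a/rr*np.sin(th),np.cos(th)];o=T[:3,3];p=o+d*(z-o[2])/d[2]
            else: p=px(im,u,v,z)
            print(c,n,round(r["confidence"],2),np.round([u,v]),np.round(p,3))
    cv2.imwrite(f"pics/{c}1.png",im["pixels"][:,:,::-1])
    if c=="side": cv2.imwrite("pics/side1c.png",cv2.resize(im["pixels"][220:330,230:390,::-1],None,fx=5,fy=5))
E
```

```text
2.6667 [ 0.40530462 -0.16946091  0.23139555] [[-0.111, 0.994, 0.0], [0.994, 0.111, -0.0], [-0.0, 0.0, -1.0]] [-3.82041732e+01  1.06316940e+01  9.05521328e+01  5.86578376e-04
  7.88059467e+01 -4.45499471e+01] 0.00011449321164604768
scene bar_tip 0.78 [298. 266.] [ 0.526 -0.052  0.068]
scene pointer_tip 0.9 [330. 264.] [ 0.601 -0.099  0.067]
scene day_counter 0.92 [317. 295.] [ 0.542 -0.117  0.   ]
scene day_counter 0.69 [313. 273.] [ 0.593 -0.037  0.   ]
side wheel_top 0.87 [299. 271.] [ 0.541 -0.097  0.061]
side bar_tip 0.82 [294. 262.] [ 0.532 -0.063  0.068]
side day_counter 0.61 [302. 294.] [ 0.543 -0.111  0.   ]
side day_counter 0.45 [279. 202.] [0.534 0.434 0.   ]
wrist wheel_top 0.68 [480. 161.] [ 0.543 -0.107  0.061]
wrist bar_tip 0.68 [473.  94.] [ 0.524 -0.05   0.068]
wrist pointer_tip 0.64 [546. 166.] [ 0.612 -0.099  0.067]
wrist day_counter 0.69 [460. 155.] [ 0.547 -0.108  0.   ]
wrist day_counter 0.64 [471.  99.] [ 0.55  -0.047  0.   ]
```

View pics/wrist1.png

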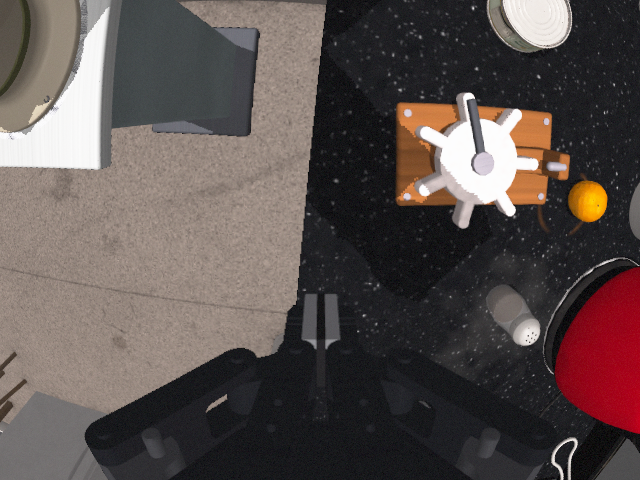

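The wrist view shows the wheel with its hub at (482,162), the bar up to (472,97), the pointer at (550,166) and a tooth at the pointer. The wheel is 2 clicks short: one tooth at (508,118) lies between. Next I'll refine the pose from plate corners and the hub.

```bash
cat >> h.py <<'E'
def wx(im,u,v,z):
    f=240/np.tan(np.radians(im["fov_y"]/2));T=np.array(im["world_from_camera"])
    a=np.array([u-im["cx"],v-im["cy"]]);rr=np.hypot(*a);th=rr/f
    d=T[:3,:3]@np.r_[a/rr*np.sin(th),np.cos(th)];o=T[:3,3];return o+d*(z-o[2])/d[2]
E
python3 - <<'E'
from h import *
im=imaging.get_image("wrist")
for n,u,v,z in(("FL",397,103,.013),("BL",551,110,.013),("BR",549,206,.013),("FR",397,206,.013),("hub",483,162,.067),("ptr",546,166,.067),("bar",471,97,.068),("t154",421,131,.061),("t206",420,189,.061),("t257",462,227,.061),("t0",537,163,.061)):
    print(n,np.round(wx(im,u,v,z),4))
s=env.observe();T=np.array(im["world_from_camera"]);print(np.round(T,3).tolist())
E
```

```text
FL [ 0.4691 -0.066   0.013 ]
BL [ 0.6441 -0.0382  0.013 ]
BR [ 0.6664 -0.145   0.013 ]
FR [ 0.4837 -0.1683  0.013 ]
hub [ 0.5433 -0.1065  0.067 ]
ptr [ 0.6121 -0.0985  0.067 ]
bar [ 0.5221 -0.0523  0.068 ]
t154 [ 0.4835 -0.0892  0.061 ]
t206 [ 0.4905 -0.1396  0.061 ]
t257 [ 0.5378 -0.1696  0.061 ]
t0 [ 0.6048 -0.0978  0.061 ]
[[0.995, 0.098, 0.033, 0.397], [0.104, -0.94, -0.324, -0.086], [-0.0, 0.325, -0.946, 0.374], [0.0, 0.0, 0.0, 1.0]]
```

Emit:
{"fn": "jog_arm", "kwargs": {
  "plan": "0 0 -1.6 1.52 2.78 0 255;0 0 0 1.52 2.78 0 255;0 0 0 1.45 2.82 0 255;0 0 0 0 0 3.5 255;0 0 0 0 0 3.5 255;0 0 0 0 0 3.5 255;0 0 0 0 0 3.5 255;0 0 0 0 0 0.5 255;0 0 0 0 0 0 255"
}}

```text
time_s: 4.22
position: [0.4823, -0.1143, 0.0853]
tool_rot: [[-0.132, 0.991, -0.003], [0.991, 0.132, 0.002], [0.002, -0.003, -1.0]]
ft_force: [-0.5, -0.0, 0.2]
grip_width: 0.0001
gripper_force: 0.0
```

```bash
python3 - <<'E'
from h import *
s=env.observe(); print(s["position"],s["q"])
im=imaging.get_image("wrist")
cv2.imwrite("pics/wrist2.png",im["pixels"][:,:,::-1])
im=imaging.get_image("side")
cv2.imwrite("pics/side2c.png",cv2.resize(im["pixels"][220:330,230:390,::-1],None,fx=5,fy=5))
for n in("wheel_top","bar_tip","pointer_tip"):
  for r in models.tip_of("wrist",n)[:1]: print(n,r)
E
```

```text
[ 0.48234521 -0.11429853  0.08528065] [-2.70437930e+01  2.60532142e+01  9.51510441e+01  1.95319996e-03
  5.90202164e+01 -3.46374813e+01]
wheel_top {'at': [438.2, 286.7], 'confidence': 0.72}
bar_tip {'at': [426.1, 183.2], 'confidence': 0.8}
pointer_tip {'at': [553.7, 288.1], 'confidence': 0.67}
```

View pics/wrist2.png

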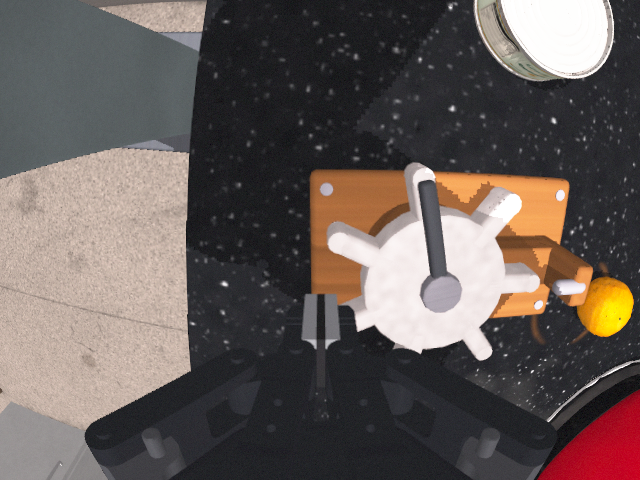

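The finger at (322,300) stands over the near gap, between the teeth ending at (335,235) and (358,325). I'll recheck the geometry from this closer picture.

```bash
python3 - <<'E'
from h import *
im=imaging.get_image("wrist")
for n,u,v,z in(("hub",441,293,.067),("ptr",553,288,.067),("bar",426,181,.068),("t154",332,234,.058),("t206",358,325,.058),("t0",538,279,.058),("t-51",485,357,.058),("t51",517,202,.058),("t103",415,166,.058)):
    p=wx(im,u,v,z); print(n,np.round(p,4),np.round(p[:2]-[.5425,-.1063],4))
E
```

```text
hub [ 0.5464 -0.1097  0.067 ] [ 0.0039 -0.0034]
ptr [ 0.6176 -0.1009  0.067 ] [0.0751 0.0054]
bar [ 0.5248 -0.0541  0.068 ] [-0.0177  0.0522]
t154 [ 0.4866 -0.0883  0.058 ] [-0.0559  0.018 ]
t206 [ 0.5084 -0.1387  0.058 ] [-0.0341 -0.0324]
t0 [ 0.6113 -0.0998  0.058 ] [0.0688 0.0065]
t-51 [ 0.594  -0.1561  0.058 ] [ 0.0515 -0.0498]
t51 [ 0.5813 -0.0577  0.058 ] [0.0388 0.0486]
t103 [ 0.5212 -0.0492  0.058 ] [-0.0213  0.0571]
```

Emit:
{"fn": "jog_arm", "kwargs": {
  "plan": "0 0 0 -0.2 0.4 0 255;0 0 0 0 0 1.0 255;0 0 0 0 0 1.0 255;0 0 0 0 0 1.0 255;0 0 0 0 0 0.8 255;0 0 0 0 0 0 255"
}}

```text
time_s: 5.02
position: [0.4869, -0.1159, 0.0474]
tool_rot: [[-0.132, 0.991, -0.002], [0.991, 0.132, 0.001], [0.001, -0.001, -1.0]]
ft_force: [0.2, -0.8, 0.1]
grip_width: -0.0002
gripper_force: 0.0
```

Emit:
{"fn": "jog_arm", "kwargs": {
  "plan": "0 0 3 0.31 0 0 255;0 0 3 0.31 0 0 255;0 0 3 0.31 0 0 255;0 0 3 0.31 0 0 255;0 0 3 0.31 0 0 255;0 0 0 0 0 0 255"
}}

```text
time_s: 5.52
position: [0.4872, -0.1006, 0.049]
tool_rot: [[0.13, 0.991, 0.001], [0.991, -0.13, -0.001], [-0.001, 0.001, -1.0]]
ft_force: [0.2, -0.7, -0.1]
grip_width: 0.0002
gripper_force: 0.4
```

Emit:
{"fn": "jog_arm", "kwargs": {
  "plan": "0 0 3 0.31 0 0 255;0 0 3 0.31 0 0 255;0 0 3 0.31 0 0 255;0 0 3 0.31 0 0 255;0 0 3 0.31 0 0 255;0 0 0 0 0 0 255"
}}

```text
time_s: 6.02
position: [0.4907, -0.0854, 0.0488]
tool_rot: [[0.381, 0.925, 0.001], [0.925, -0.381, -0.0], [0.0, 0.001, -1.0]]
ft_force: [0.5, 0.7, 0.9]
grip_width: 0.0
gripper_force: 0.0
```

Emit:
{"fn": "jog_arm", "kwargs": {
  "plan": "0 0 3 0.31 0 0 255;0 0 3 0.31 0 0 255;0 0 3 0.31 0 0 255;0 0 3 0.31 0 0 255;0 0 3 0.31 0 0 255;0 0 3 0.31 0 0 255;0 0 2 0.25 0 0 255;0 0 0 0 0 0 255"
}}

```text
time_s: 6.68
position: [0.5015, -0.0676, 0.0486]
tool_rot: [[0.673, 0.74, 0.001], [0.74, -0.673, -0.0], [0.0, 0.0, -1.0]]
ft_force: [0.5, -0.0, 0.2]
grip_width: 0.0
gripper_force: 0.0
```

```bash
python3 - <<'E'
from h import *
s=env.observe(); print(s["position"],s["ft_force"])
im=imaging.get_image("wrist")
cv2.imwrite("pics/wrist3.png",im["pixels"][:,:,::-1])
for n,z in(("wheel_top",.061),("bar_tip",.068),("pointer_tip",.067)):
  for r in models.tip_of("wrist",n)[:1]: print(n,r,np.round(wx(im,*r["at"],z),3))
E
```

```text
[ 0.50151114 -0.06756978  0.04861145] [ 0.49010436 -0.0013435   0.16554617]
wheel_top {'at': [454.8, 325.4], 'confidence': 0.69} [ 0.544 -0.108  0.061]
bar_tip {'at': [452.3, 201.4], 'confidence': 0.86} [ 0.574 -0.058  0.068]
pointer_tip {'at': [568.9, 212.5], 'confidence': 0.95} [ 0.612 -0.097  0.067]
```

View pics/wrist3.png

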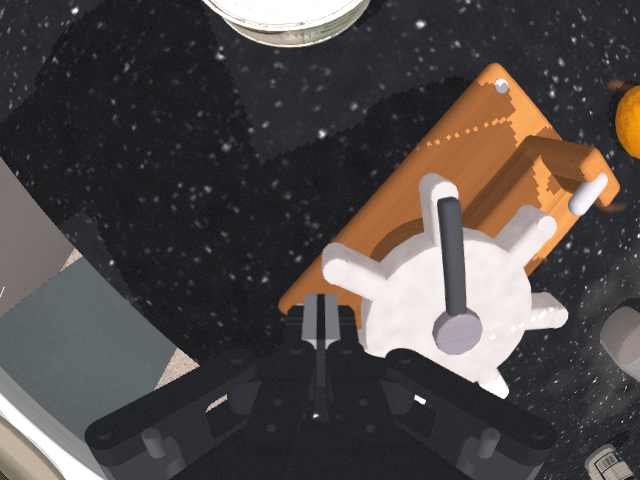

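The wheel clicked over cleanly: the bar is at (452,201), one tooth short of the pointer at (569,212), and the finger stands free in the gap. I'll lift, pause and return.

Emit:
{"fn": "jog_arm", "kwargs": {
  "plan": "0 0 0 0 0 -1 255;0 0 0 0 0 -1.5 255;0 0 0 0 0 -2 255;0 0 0 0 0 0 255;0 0 0 0 0 0 255;0 0 0 0 0 0 255;0 0 0 0 0 0 255;0 0 0 0 0 0 255"
}}

```text
time_s: 7.55
position: [0.5008, -0.0675, 0.0925]
tool_rot: [[0.674, 0.739, -0.002], [0.739, -0.674, 0.001], [-0.001, -0.001, -1.0]]
ft_force: [-0.0, -0.3, 0.1]
grip_width: 0.0003
gripper_force: 0.0
```

Emit:
{"fn": "jog_arm", "kwargs": {
  "plan": "0 0 -5 -0.52 0 0 255;0 0 -5 -0.52 0 0 255;0 0 -5 -0.52 0 0 255;0 0 -5 -0.52 0 0 255;0 0 -5 -0.52 0 0 255;0 0 -5 -0.52 0 0 255;0 0 -5 -0.52 0 0 255;0 0 -5 -0.52 0 0 255;0 0 -5 -0.52 0 0 255;0 0 -5 -0.52 0 0 255"
}}

```text
time_s: 8.38
position: [0.4838, -0.1151, 0.0928]
tool_rot: [[-0.137, 0.991, -0.001], [0.991, 0.137, 0.0], [0.001, -0.001, -1.0]]
ft_force: [-0.7, -0.5, 0.5]
grip_width: -0.0002
gripper_force: 0.0
```

```bash
python3 - <<'E'
from h import *
im=imaging.get_image("wrist")
s=env.observe(); print(s["position"],s["tool_rot"][:,1])
d=s["position"][:2]-np.array([.546,-.108]); print(np.hypot(*d),np.degrees(np.arctan2(d[1],d[0])))
for n,z in(("wheel_top",.061),("bar_tip",.068),("pointer_tip",.067)):
  for r in models.tip_of("wrist",n)[:1]: print(n,r,np.round(wx(im,*r["at"],z),3))
E
```

```text
[ 0.48399203 -0.11590161  0.09282169] [ 9.89980720e-01  1.41201185e-01 -6.32536491e-04]
0.06250939227178097 -172.7380001235264
wheel_top {'at': [432.9, 281.3], 'confidence': 0.98} [ 0.544 -0.108  0.061]
bar_tip {'at': [509.1, 202.8], 'confidence': 0.76} [ 0.573 -0.058  0.068]
pointer_tip {'at': [546.9, 282.7], 'confidence': 0.87} [ 0.615 -0.099  0.067]
```

Same start as before, with the bar resting one click short. I'll move in 2.5 mm, descend and repeat the sweep.

Emit:
{"fn": "jog_arm", "kwargs": {
  "plan": "0 0 0 0 0.25 0 255;0 0 0 0 0 1.2 255;0 0 0 0 0 1.2 255;0 0 0 0 0 1.2 255;0 0 0 0 0 0.9 255;0 0 0 0 0 0 255"
}}

```text
time_s: 9.08
position: [0.4859, -0.114, 0.0468]
tool_rot: [[-0.132, 0.991, -0.003], [0.991, 0.132, 0.001], [0.002, -0.002, -1.0]]
ft_force: [-0.2, 0.4, 0.3]
grip_width: -0.0002
gripper_force: 0.0
```

Emit:
{"fn": "jog_arm", "kwargs": {
  "plan": "0 0 3 0.31 0 0 255;0 0 3 0.31 0 0 255;0 0 3 0.31 0 0 255;0 0 3 0.31 0 0 255;0 0 3 0.31 0 0 255;0 0 3 0.31 0 0 255;0 0 3 0.31 0 0 255;0 0 3 0.31 0 0 255;0 0 3 0.31 0 0 255;0 0 3 0.31 0 0 255"
}}

```text
time_s: 9.92
position: [0.4901, -0.0841, 0.0489]
tool_rot: [[0.384, 0.923, 0.001], [0.923, -0.384, -0.001], [-0.0, 0.001, -1.0]]
ft_force: [-0.0, -0.9, 0.8]
grip_width: -0.0003
gripper_force: 0.2
```

Emit:
{"fn": "jog_arm", "kwargs": {
  "plan": "0 0 3 0.31 0 0 255;0 0 3 0.31 0 0 255;0 0 3 0.31 0 0 255;0 0 3 0.31 0 0 255;0 0 3 0.31 0 0 255;0 0 3 0.31 0 0 255;0 0 2 0.25 0 0 255;0 0 0 0 0 0 255;0 0 0 0 0 0 255;0 0 0 0 0 0 255"
}}

```text
time_s: 10.75
position: [0.5006, -0.0662, 0.0486]
tool_rot: [[0.674, 0.739, 0.0], [0.739, -0.674, -0.0], [0.0, 0.0, -1.0]]
ft_force: [0.7, -0.3, -0.1]
grip_width: -0.0001
gripper_force: 0.0
```

```bash
python3 - <<'E'
from h import *
im=imaging.get_image("wrist")
s=env.observe(); print(s["position"],s["ft_force"])
cv2.imwrite("pics/wrist4.png",im["pixels"][:,:,::-1])
for n,z in(("wheel_top",.061),("bar_tip",.068),("pointer_tip",.067)):
  for r in models.tip_of("wrist",n)[:1]: print(n,r,np.round(wx(im,*r["at"],z),3))
E
```

```text
[ 0.50053683 -0.0662553   0.04850924] [-0.4239026   0.10075726 -0.19266203]
wheel_top {'at': [456.7, 324.6], 'confidence': 0.65} [ 0.544 -0.107  0.061]
bar_tip {'at': [560.0, 235.2], 'confidence': 0.92} [ 0.602 -0.101  0.068]
pointer_tip {'at': [572.8, 215.9], 'confidence': 0.6} [ 0.612 -0.099  0.067]
```

View pics/wrist4.png

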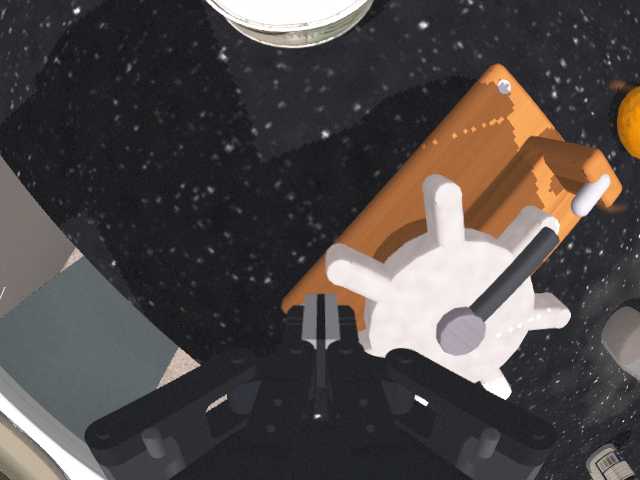

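The bar at (556,230) now points straight at the pointer at (575,212), and the finger is free in the gap. I'll lift straight up and clear.

Emit:
{"fn": "jog_arm", "kwargs": {
  "plan": "0 0 0 0 0 -1 255;0 0 0 0 0 -1.5 255;0 0 0 0 0 -3 255;0 0 0 0 0 -3 255;0 0 0 0 0 -3 255;0 0 0 0 -2 -2 255;0 0 0 0 -2 0 255;0 0 0 0 0 0 255;0 0 0 0 0 0 255;0 0 0 0 0 0 255"
}}

```text
time_s: 11.78
position: [0.4712, -0.0395, 0.1831]
tool_rot: [[0.674, 0.738, -0.0], [0.738, -0.674, -0.0], [-0.0, -0.0, -1.0]]
ft_force: [-0.7, 0.1, 0.3]
grip_width: -0.0001
gripper_force: 0.0
```

```bash
python3 - <<'E'
from h import *
im=imaging.get_image("wrist")
p={}
for n,z in(("wheel_top",.061),("bar_tip",.068),("pointer_tip",.067)):
  for r in models.tip_of("wrist",n)[:1]: p[n]=wx(im,*r["at"],z); print(n,round(r["confidence"],2),np.round(p[n],3))
a=lambda n:np.degrees(np.arctan2(*(p[n]-p["wheel_top"])[1::-1]))
d=a("bar_tip")-a("pointer_tip"); print(d,env.observe()["position"])
if abs(d)<7: print(job.close_job())
E
```

```text
wheel_top 0.93 [ 0.544 -0.105  0.061]
bar_tip 0.64 [ 0.599 -0.099  0.068]
pointer_tip 0.75 [ 0.614 -0.098  0.067]
0.53135297304497 [ 0.47124884 -0.03958725  0.18286017]
the job is handed in; nothing more can be done
None
```

The wheel started two clicks short; I clicked it forward one at a time with the finger off in between, the bar now measures about 0.5° from the pointer, the hand is clear, and the job is handed in (no verdict was returned).

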